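# Lock a blade holder in its setting jig with a click-stop clamp knob

### The arm

A 7-joint arm with a two-finger parallel gripper is mounted at the origin on the work surface. World frame = base frame: x ahead of the robot, y to its left, z up, the work surface at z = 0. Lengths are in m, angles in rad, forces in N, time in s.
With the tool pointing down it reaches from about 0.4 to 0.85 m from the base axis. Payload 4.5 kg.
Tool frame: the origin (TCP) lies midway between the tips of the shut fingers; the grasp point (between the pads) lies 19 mm behind it; z points along the fingers, y is the line along which they close (so a half turn about z gives the same grasp; the last joint's range is limited). The gripper opens to 88 mm and grips with 3 to 60 N. Pads are 18 mm wide; open, the fingers measure 123 mm over their backs; the gripper's body (75 mm by 187 mm) begins 45 mm behind the grasp point.
Start: joints at [1.182, 0.689, -0.195, 1.565, 0.157, 0.902, -0.215], TCP at [0.256, -0.57, 0.239] pointing down, gripper open.
Joint ranges: [-3.01, 3.01], [-0.46, 2.08], [-1.47, 1.51], [0.13, 2.56], [-1, 4.14], [0.04, 2.09], [-2.66, 2.66]. Speed limits (rad/s): [2.57, 2.57, 3.14, 3.14, 3.14, 3.14, 3.14].

### API

Orientations are given as a unit quaternion [x, y, z, w].
In Python, from plant import sensors, eyes, finish_job gives the robot as it stands.
- The arm moves only by the tool send_rows, never from a script. Its argument "rows" is text: rows parted by semicolons, each of 4 numbers parted by spaces: the shift along the tool's x, y, z normalised to -1 to 1, where 1 is 30 cm, then the turn about the tool's z normalised to -1 to 1, where 1 is 2 pi rad. A call has 1 to 10 rows; each row is the pose to reach, as a shift and turn from the pose commanded when the call began, along the tool's axes at that moment, turning the shorter way round; what a row does not reach only later rows make up. A row lasts 1/12 s, in which the tool goes at most 41.7 mm and 7.16 degrees, less where a joint would pass 70% of its speed; a pose out of reach is approached as far as the arm can. A call with a number of a shift or a turn outside -1 to 1 is refused whole. A call with a gripper value outside its range is refused whole. "jaw" is the closure, from -1 (fully open) to 1 (shut), set as the call begins (left out, the last holds). The fingers move at their own pace and stop on an object; "force" is the grip in N (left out, the last holds). Time passes only in rows, so rows that repeat a pose let the fingers close. It gives the time, the measured TCP pose, the force, the opening and the grip force at its end, in the units of the state.
- sensors.get_state(): the state, without advancing time (a new reading comes with each control period).
- eyes.snapshot(name): name is "scene" or "top" or "wrist"; returns (picture, depth): 420x560x3 uint8, red, green, blue; 420x560 float32, m along the optical axis (not along the pixel's ray), 0 where there is no reading.
- eyes.calibration(name): a dict with "fov_y" (degrees; the focal length in pixels is half the picture's height over the tangent of half this angle, whatever the lens; pixels are square), "cx", "cy" (the principal point, pixels), "world_from_camera" (4x4, takes a point from camera to world coordinates). Camera axes: x right, y down, z forward; pixel columns grow to the right and rows downward; lengths in m; the calibration is good to about 2 mm. A picture is of the moment at which its call begins: read the wrist's pose just before it. calibration takes no time and is no camera call; for the wrist camera it gives the pose at the moment of the call.
- finish_job(): hands the job in; it is judged then, once.
The state is a dict: "clock": time; "q": joint angles; "qd": joint speeds; "joint_torque": joint torques, N m; "tool_pos": TCP position; "eef_rot": TCP orientation; "contact_force": force on the tool from outside, world axes, zero at the start; "moment": the same for the moment, N m; "opening": opening from 0.0 (shut) to 1.0 (fully open); "finger_force": force on a finger pad.
Only numpy, scipy, OpenCV 4.12 (cv2) and the standard library are available. Lean on these libraries where they do the work, as an engineer would, in place of code of your own. Each camera call takes 0.05 s, during which the arm holds its last target. There are 200 camera calls.

### The job

Put the trimmer's blade holder into the channel of the setting jig, tongue first and flat on the bed, and slide it under the bridge until its tongue is fully home against the end stop. Then turn the winged clamp knob on the bridge clockwise until it clicks past its detent and stays locked, the holder still home. Leave the other things on the table where they are.

Things in the scene. Friction and masses are not known exactly. Their poses are not given: they have to be found in the camera images.
- jig: Setting jig fixed to the table: grey base plate 90 x 280 x 12 mm. Origin on the table under the knob's axis, z up, y along the channel from its open end (y = -215 mm) to the end stop. The bed is the plate's top, z = 12 mm. Two steel guide rails, 12 mm wide and 12 mm above the bed, run from y = -215 to -20 mm; the channel between them is 48 mm wide, centred on x = 0.
- bridge_top (a point): Middle of the top of the steel bridge that spans the channel (jig 0, 0, 44 mm): 80 mm across, from jig y = -17 to 17 mm. The clamp pad under it leaves 10.5 mm above the bed when unlocked and comes down 5 mm as the knob turns. A grey detent housing 32 x 56 mm, also 44 mm tall, stands at its +x end, to x = 72 mm.
- stop_face (a point): Foot of the end stop's near face, on the bed, on the channel's middle line (jig x = 0, y = 45, z = 12 mm); axes as the jig's. The stop is a steel block 60 mm wide, 20 mm tall.
- channel_mouth (a point): Point on the bed on the channel's middle line at jig y = -165 mm; axes as the jig's. With the holder's origin here its tongue end is still 15 mm short of the bridge.
- holder: Blade holder, loose, about 0.3 kg: aluminium block 40 (x) x 80 (y) x 22 mm with an upright grip tab on top and a flat steel tongue at its +y end. Origin on the underside below the tab's middle, near the centre of mass. Block: y = -47 to 33 mm. Tongue: 30 mm wide, 6 mm thick, underside level with the block's, y = 33 to 133 mm. Tab: 14 (x) x 30 (y) mm, up to z = 50 mm.
- holder_grip (a point): Point to grip on the tab: 42 mm above the holder's underside, straight above its origin, axes as the holder's; close the fingers along x (14 mm).
- tongue_end (a point): Middle of the tongue's free end, on its underside; axes as the holder's. It goes against the end stop.
- torque_knob (a joint): Angle of the clamp knob, rad, growing clockwise seen from above. It starts between 0.1 and 0.3; turning it takes up to about 0.23 N m until the detent at 0.985 is passed; beyond, it snaps to its end of travel at 1.3 and stays; let go well before the detent, it falls back.
- knob_grip (a point): Point to grip on the knob: on its axis, 70 mm above the table, 16 mm below the knob's top. The grip is an upright black bar, 60 mm long along this point's x axis, 14 mm thick along its y, 38 mm tall (48 to 86 mm above the table), on a round hub 30 mm across. At joint 0 its x axis is the jig's x.
- weight: Bystander: dark steel paper weight, 56 mm across, 40 mm tall, origin under its centre.
- paste_pot: Bystander: white lidded pot, 42 mm across, 45 mm tall, origin under its centre.
- brush: Bystander: flat brush lying down, origin under its middle.
- brush_jar: Bystander: glass jar 68 mm across, 85 mm tall, with brushes standing in it to 175 mm, origin under its centre.
- press_block: Bystander: wooden block 90 x 60 x 25 mm, origin under its centre.
- straightedge: Bystander: steel straightedge 300 (x) x 32 x 5 mm, origin under its centre.
Things that resemble listed ones, but are neither listed nor needed, are in the scene too. What is meant by the holder is not orange, and is the larger of those in its own colour.

How it is judged:
By the outcome, as a careful person would: the job done as asked, in the order asked, and still so for the second after the job is handed in, with the robot touching nothing.
It also fails if it takes over 51 s, if anything falls off the work surface, if the arm or the gripper's body presses on something with over 40 N, if the wrist force passes 120 N, or if a joint passes its speed limit or range.

## Working session

There is one attempt and no reset: what is moved stays moved. The work goes in short steps, Python scripts to look and compute and a tool call to move; the robot and the scene stay as the last step left them, time stands still between calls to the robot, and variables do not carry over. Pictures are saved under pics/ and viewed, at most 10 in all, crops included, and the job is handed in when it is done.

Besides the shell and the picture viewer there is one more tool, called after "Call:" by a JSON object that holds its "fn" and its "kwargs", one argument or row to a line. send_rows: Moves the arm, as the interface text tells. Scaled input: -1 to 1 covers 30 cm each way for a shift and 2 pi rad each way for a turn. Its arguments: {"type":"object","properties":{"rows":{"type":"string"},"jaw":{"type":"number"},"force":{"type":"number"}},"required":["rows"]}

```bash
mkdir -p pics; ls; python3 - <<'E'
from plant import sensors, eyes
import cv2,numpy as np
s=sensors.get_state();print({k:np.round(v,3) for k,v in s.items()})
for n in("scene","top"):
    p,d=eyes.snapshot(n);cv2.imwrite(f"pics/{n}0.png",p[:,:,::-1]);np.savez(f"{n}0.npz",p=p,d=d,**{k:v for k,v in eyes.calibration(n).items()})
    print(n,eyes.calibration(n))
E
```

```text
pics
{'clock': np.float64(0.0), 'q': array([ 1.182,  0.69 , -0.195,  1.566,  0.157,  0.903, -0.215]), 'qd': array([-0.001,  0.002,  0.   , -0.   ,  0.001, -0.   , -0.002]), 'joint_torque': array([-0.0000e+00, -5.2756e+01, -1.2670e+00, -1.5343e+01, -5.3000e-02,
        7.0000e-03,  0.0000e+00]), 'tool_pos': array([ 0.256, -0.569,  0.238]), 'eef_rot': array([ 0.978,  0.21 , -0.   , -0.001]), 'contact_force': array([0.047, 0.701, 1.354]), 'moment': array([-0.016, -0.048,  0.05 ]), 'finger_force': np.float64(0.0), 'opening': np.float64(1.002)}
scene {'fov_y': 48.313103142239086, 'cx': 277.9440116841657, 'cy': 209.50052057614488, 'world_from_camera': array([[ 0.42754374,  0.6039491 , -0.6726454 ,  1.33630742],
       [ 0.90388534, -0.27403101,  0.32847877, -0.34214178],
       [ 0.01405876, -0.74843335, -0.66306098,  0.82289022],
       [ 0.        ,  0.        ,  0.        ,  1.        ]])}
top {'fov_y': 48.6681512543132, 'cx': 280.5815135357737, 'cy': 206.07945941977, 'world_from_camera': array([[ 0.01710589, -0.99040048,  0.13716515,  0.39719499],
       [-0.99975589, -0.0188612 , -0.01150744,  0.02431506],
       [ 0.01398407, -0.13693482, -0.99048135,  1.2329545 ],
       [ 0.        ,  0.        ,  0.        ,  1.        ]])}
```

View pics/top0.png

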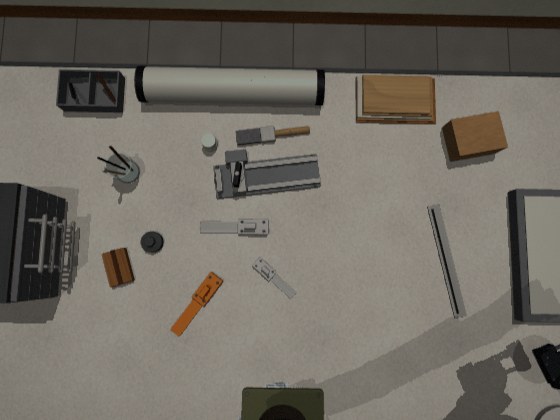

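View pics/scene0.png

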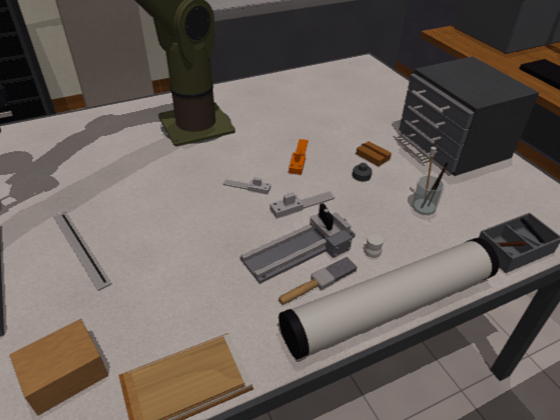

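Top view: the candidates for the holder are the orange one (200,300), the small grey one (270,275) and the large grey one (237,227). I choose the large grey one. The jig lies at (265,175), with its open end to the right (-y) and the knob at (237,175). The tongue already points the jig's way.

```bash
cat > h.py <<'E'
import numpy as np,cv2
def load(n):
    z=np.load(n);return {k:z[k] for k in z.files}
def cloud(c):
    h,w=c['d'].shape;f=h/2/np.tan(np.radians(c['fov_y'])/2)
    v,u=np.mgrid[:h,:w];d=c['d'];P=np.stack([(u-c['cx'])/f*d,(v-c['cy'])/f*d,d],-1)
    T=c['world_from_camera'];return P@T[:3,:3].T+T[:3,3]
def ray(c,uv,z):
    f=c['p'].shape[0]/2/np.tan(np.radians(c['fov_y'])/2);uv=np.atleast_2d(uv).astype(float)
    r=np.c_[(uv[:,0]-c['cx'])/f,(uv[:,1]-c['cy'])/f,np.ones(len(uv))];T=c['world_from_camera'];r=r@T[:3,:3].T;o=T[:3,3]
    return o+r*((z-o[2])/r[:,2])[:,None]
E
python3 - <<'E'
from h import *
c=load('top0.npz');W=cloud(c)
print("table z",np.median(W[250:265,320:400,2]), W[250:265,320:400,2].std())
def rect(x0,x1,y0,y1,lo,hi,name):
    m=np.zeros(W.shape[:2],bool);m[y0:y1,x0:x1]=True
    m&=(W[...,2]>lo)&(W[...,2]<hi)
    n,l,s,_=cv2.connectedComponentsWithStats(m.astype(np.uint8));k=1+s[1:,4].argmax();m=l==k
    r=cv2.minAreaRect(np.float32(W[m][:,:2]*1000));print(name,m.sum(),r,np.median(W[m][:,2]));return m
rect(195,280,210,245,.003,.1,'holder all')
rect(195,280,210,245,.014,.1,'holder block')
rect(195,280,210,245,.035,.1,'tab')
rect(205,330,145,205,.005,.1,'jig all')
rect(205,330,145,205,.037,.1,'bridge+knob')
rect(205,330,145,205,.055,.1,'knob')
p=c['p'][:,:,::-1]
cv2.imwrite('pics/crop0.png',cv2.resize(p[140:290,190:330],None,fx=5,fy=4*5/4*0.8,interpolation=cv2.INTER_CUBIC))
E
```

```text
table z 0.0003183104657735747 0.07943802703569668
holder all 840 ((506.1194152832031, 134.7620849609375), (41.99761962890625, 185.9882354736328), 3.1928038597106934) 0.018926299176488914
holder block 449 ((508.5105285644531, 82.84730529785156), (37.527427673339844, 76.14867401123047), 1.192313551902771) 0.022478769514954866
tab 70 ((509.64886474609375, 89.1537094116211), (13.565223693847656, 28.30595588684082), 2.250396490097046) 0.049739087846472185
jig all 3751 ((661.76708984375, 51.87628173828125), (123.23065948486328, 282.80096435546875), 7.193702697753906) 0.014732272067196517
bridge+knob 653 ((652.264404296875, 128.14242553710938), (112.33403778076172, 55.50011444091797), 4.268730640411377) 0.045333554350061034
knob 163 ((636.3260498046875, 123.48719787597656), (14.50648021697998, 59.25621032714844), 83.05243682861328) 0.08498620207261687
```

View pics/crop0.png

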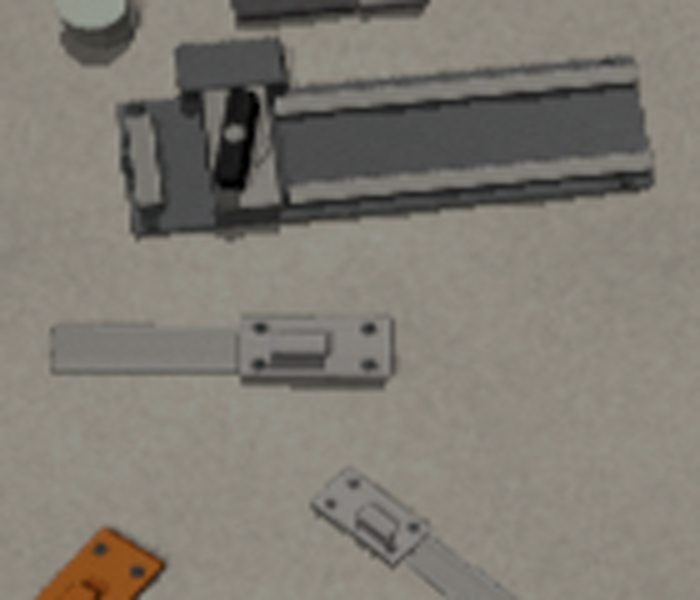

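The crop confirms it: large grey holder with its tab at crop (300,348) and tongue to the left. The small grey one is at (370,515), and the jig's knob at (237,138). Now I refine the midlines.

```bash
cat > m.py <<'E'
from h import *
from plant import sensors
from scipy.spatial.transform import Rotation as R
c=load('top0.npz');W=cloud(c)
def pts(x0,x1,y0,y1,lo,hi):
    A=W[y0:y1,x0:x1].reshape(-1,3);return A[(A[:,2]>lo)&(A[:,2]<hi)]
def mid(A,ys,dy=.004):
    o=[]
    for y in ys:
        a=A[abs(A[:,1]-y)<dy][:,0]
        if len(a)>5:o.append((y,(a.min()+a.max())/2,a.max()-a.min()))
    o=np.array(o);k=np.polyfit(o[:,0],o[:,1],1);print('mid',k,np.degrees(np.arctan(-k[0])),'width',np.median(o[:,2]),'res',(o[:,1]-np.polyval(k,o[:,0])).std());return k
A=pts(195,280,210,245,.003,.009);print('tongue y',A[:,1].min(),A[:,1].max());mid(A,np.arange(.135,.215,.005))
B=pts(195,280,210,245,.018,.026);print('block y',B[:,1].min(),B[:,1].max());mid(B,np.arange(.055,.115,.005))
C=pts(195,280,210,245,.045,.06);print('tab',C.mean(0),C.min(0),C.max(0))
J=pts(205,330,145,205,.019,.028);
k=mid(J,np.arange(-.07,.09,.005))
print('rails y',J[:,1].min())
K=pts(205,330,145,205,.075,.095);print('knob',K.mean(0))
r=cv2.minAreaRect(np.float32(K[:,:2]*1000));print(r)
S=pts(205,232,160,205,.027,.036);print('stop',cv2.minAreaRect(np.float32(S[:,:2]*1000)),S[:,2].mean())
s=sensors.get_state();print(s['tool_pos'],R.from_quat(s['eef_rot']).as_matrix().round(4))
E
python3 m.py
```

```text
tongue y 0.013105592817756648 0.2352929401387963
mid [-0.08864149  0.52414196] 5.065543637591068 width 0.07960057682166899 res 0.005759938421691615
block y 0.04444261509602124 0.1212443430563144
mid [-0.01774259  0.50982109] 1.0164688612806108 width 0.03690847436756636 res 0.00010307441033944199
tab [0.50927421 0.08886389 0.04977199] [0.50242897 0.0750058  0.04513613] [0.51653759 0.1033587  0.05424375]
mid [-0.146507    0.65405054] 8.334935745962843 width 0.0719740499552895 res 0.0008162829275751585
rails y -0.09341272760511052
knob [0.63558496 0.12318781 0.08527809]
((636.3260498046875, 123.48719787597656), (14.50648021697998, 59.25621032714844), 83.05243682861328)
stop ((639.0947265625, 172.47528076171875), (31.448244094848633, 78.3096923828125), 77.9493179321289) 0.031661585063192096
[ 0.25615796 -0.56949553  0.23800451] [[ 9.119e-01  4.104e-01 -8.000e-04]
 [ 4.104e-01 -9.119e-01  1.400e-03]
 [-1.000e-04 -1.600e-03 -1.000e+00]]
```

```bash
cat >> h.py <<'E'
from scipy.spatial.transform import Rotation as R
def go(s,target,yaw,gp=False):
    "norm. shift+turn from the current pose to TCP target with tool y at world angle yaw (deg)"
    M=R.from_quat(s['eef_rot']).as_matrix();t=np.array(target,float)
    d=M.T@(t-s['tool_pos']);cur=np.degrees(np.arctan2(M[1,1],M[0,1]))
    tn=-((yaw-cur+180)%360-180)
    print('go',np.round(d/.3,4),'turn',round(tn/360,4),'| mm',np.round(d*1000,1),'deg',round(tn,2))
E
python3 - <<'E'
from h import *
from plant import sensors
s=sensors.get_state();go(s,[.46,-.28,.25],1.5);go(s,[.509,.0893,.2],1.5)
E
```

```text
go [ 1.0156 -0.6012 -0.0391] turn -0.1869 | mm [ 304.7 -180.4  -11.7] deg -67.27
go [ 1.6698 -1.6565  0.1292] turn -0.1869 | mm [ 500.9 -496.9   38.7] deg -67.27
```

Call:
{"fn": "send_rows", "kwargs": {
  "rows": "1.0 -0.6 -0.04 -0.187;1.0 -0.6 -0.04 -0.187;1.0 -0.6 -0.04 -0.187;1.0 -0.6 -0.04 -0.187;1.0 -0.6 -0.04 -0.187;1.0 -0.6 -0.04 -0.187;1.0 -0.6 -0.04 -0.187;1.0 -0.6 -0.04 -0.187;1.0 -0.6 -0.04 -0.187;1.0 -0.6 -0.04 -0.187",
  "jaw": -1
}}

```text
clock: 0.93
tool_pos: [0.4598, -0.2768, 0.2512]
eef_rot: [0.692, 0.722, 0.002, 0.0]
contact_force: [-0.7, -0.8, 0.5]
opening: 1.001
finger_force: 0.0
```

```bash
python3 - <<'E'
from h import *
from plant import sensors
s=sensors.get_state();print(s['clock'],s['tool_pos'],s['q'][6]);go(s,[.48,-.1,.25],1.5);go(s,[.509,.0893,.16],1.5)
E
```

```text
0.9333 [ 0.45978045 -0.2768357   0.25119076] 0.11558285867700765
go [0.5861 0.0922 0.006 ] turn 0.0025 | mm [175.8  27.6   1.8] deg 0.91
go [1.2115 0.2144 0.3083] turn 0.0025 | mm [363.5  64.3  92.5] deg 0.91
```

Call:
{"fn": "send_rows", "kwargs": {
  "rows": "1.0 0.2 0.15 0;1.0 0.2 0.15 0;1.0 0.2 0.15 0;1.0 0.2 0.15 0;1.0 0.2 0.15 0;1.0 0.2 0.15 0;1.0 0.2 0.15 0;1.0 0.2 0.15 0;1.0 0.2 0.15 0;1.0 0.2 0.15 0"
}}

```text
clock: 1.77
tool_pos: [0.5078, 0.0196, 0.2054]
eef_rot: [0.697, 0.718, -0.0, -0.0]
contact_force: [-0.6, -1.1, -0.8]
opening: 1.003
finger_force: 0.0
```

```bash
python3 - <<'E'
from h import *
from plant import sensors,eyes
s=sensors.get_state();print(s['clock'],s['tool_pos'],s['q']);go(s,[.509,.0893,.16],1.5)
c=eyes.calibration('wrist');p,d=eyes.snapshot('wrist');np.savez('w0.npz',p=p,d=d,**c);cv2.imwrite('pics/w0.png',p[:,:,::-1])
E
```

```text
1.7667 [0.50776301 0.0195953  0.20536066] [ 0.14754627  0.61385806 -0.44233896  1.94139505  0.40577145  0.67509919
 -0.51606835]
go [0.2322 0.0112 0.1511] turn 0.0006 | mm [69.7  3.3 45.3] deg 0.2
```

View pics/w0.png

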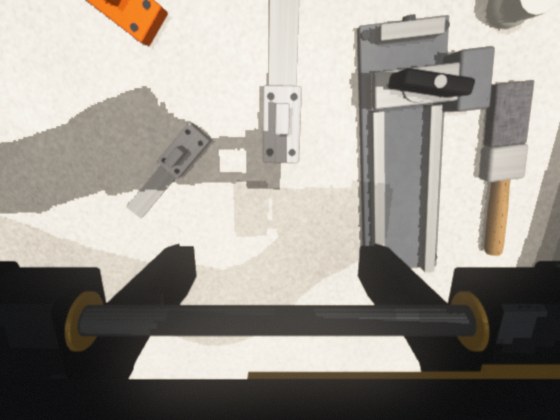

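The wrist view shows the holder block at (281,124), the jig's rails near (378,185) and (432,185), the knob at (438,82) and the stop at (413,28). I measure again from here.

```bash
cat > m2.py <<'E'
from h import *
def meas(f,hb=(250,310,0,180),jb=(350,500,10,280)):
    c=load(f);W=cloud(c)
    def pts(b,lo,hi,p=None):
        A=W[b[2]:b[3],b[0]:b[1]].reshape(-1,3);return A[(A[:,2]>lo)&(A[:,2]<hi)]
    def mid(A,ys,nm):
        o=[]
        for y in ys:
            a=A[abs(A[:,1]-y)<.003][:,0]
            if len(a)>5:o.append((y,(np.percentile(a,1)+np.percentile(a,99))/2,np.ptp(a)))
        o=np.array(o);k=np.polyfit(o[:,0],o[:,1],1);print(nm,k.round(4),'yaw',np.degrees(np.arctan(-k[0])).round(2),'w',np.median(o[:,2]).round(4),'res',(o[:,1]-np.polyval(k,o[:,0])).std().round(5));return k
    B=pts(hb,.018,.026);k=mid(B,np.arange(.055,.115,.004),'block');print('block y',np.percentile(B[:,1],[.3,99.7]),np.median(B[:,2]))
    C=pts(hb,.047,.06);print('tab',cv2.minAreaRect(np.float32(C[:,:2]*1000)),np.median(C[:,2]))
    T=pts(hb,.004,.008);mid(T,np.arange(.14,.19,.004),'tongue')
    J=pts(jb,.0215,.0265);k=mid(J,np.arange(-.07,.09,.005),'rails');
    K=pts(jb,.08,.095);print('knob',cv2.minAreaRect(np.float32(K[:,:2]*1000)),np.median(K[:,2]))
    S=pts((350,460,10,60),.029,.036);print('stop',cv2.minAreaRect(np.float32(S[:,:2]*1000)),np.median(S[:,2]))
meas('w0.npz')
E
python3 m2.py
```

```text
block [-0.0129  0.511 ] yaw 0.74 w 0.0389 res 0.00016
block y [0.04564283 0.12474282] 0.02316924453332861
tab ((510.1099548339844, 92.17221069335938), (13.582414627075195, 28.91470718383789), 1.6303415298461914) 0.050977169781000975
tongue [-0.0141  0.5116] yaw 0.81 w 0.0291 res 0.00015
rails [-0.2866  0.6737] yaw 15.99 w 0.0924 res 0.019
knob ((636.8750610351562, 125.91092681884766), (14.270854949951172, 59.669525146484375), 83.45233917236328) 0.08690446329605786
stop ((639.3509521484375, 175.5838165283203), (32.0572509765625, 79.28875732421875), 78.9886245727539) 0.03312272453836934
```

```bash
sed -i 's/^meas(.*$//' m2.py; python3 - <<'E'
from h import *
from plant import sensors
s=sensors.get_state();go(s,[.510,.091,.06],0.8);go(s,[.510,.091,.0255],.8)
c=load('w0.npz');W=cloud(c)
A=W[105:275,350:446].reshape(-1,3);A=A[(A[:,2]>.0215)&(A[:,2]<.0268)]
o=[]
for y in np.arange(-.08,.085,.004):
    a=A[abs(A[:,1]-y)<.003][:,0]
    if len(a)>5:o.append((y,(a.min()+a.max())/2,np.ptp(a)))
o=np.array(o);k=np.polyfit(o[:,0],o[:,1],1);print(k,np.degrees(np.arctan(-k[0])),np.polyval(k,.125));print(o[::4].round(4))
E
```

```text
go [0.2443 0.0148 0.4843] turn 0.002 | mm [ 73.3   4.5 145.3] deg 0.73
go [0.2444 0.015  0.5993] turn 0.002 | mm [ 73.3   4.5 179.8] deg 0.73
[-0.30363142  0.66072938] 16.889938235264133 0.6227754485131091
[[-0.08    0.6955  0.0113]
 [-0.064   0.6937  0.0124]
 [-0.048   0.6611  0.0726]
 [-0.032   0.6591  0.0725]
 [-0.016   0.657   0.0731]
 [ 0.      0.6545  0.0726]
 [ 0.016   0.6523  0.0724]
 [ 0.032   0.6507  0.0728]
 [ 0.048   0.6483  0.0733]
 [ 0.064   0.6456  0.0725]
 [ 0.08    0.6433  0.0727]]
```

Call:
{"fn": "send_rows", "kwargs": {
  "rows": "0.244 0.015 0.2 0.002;0.244 0.015 0.35 0.002;0.244 0.015 0.48 0.002;0.244 0.015 0.48 0.002;0.244 0.015 0.53 0.002;0.244 0.015 0.58 0.002;0.244 0.015 0.6 0.002;0.244 0.015 0.6 0.002"
}}

```text
clock: 2.48
tool_pos: [0.5101, 0.0898, 0.0247]
eef_rot: [0.703, 0.711, -0.001, 0.0]
contact_force: [-0.0, 1.2, 0.2]
opening: 1.0
finger_force: 0.0
```

Call:
{"fn": "send_rows", "kwargs": {
  "rows": "0 0 0 0;0 0 0 0;0 0 0 0;0 0 0 0;0 0 0 0;0 0 0 0",
  "jaw": 1,
  "force": 35
}}

```text
clock: 2.98
tool_pos: [0.5109, 0.0921, 0.0261]
eef_rot: [0.702, 0.712, 0.0, 0.0]
contact_force: [0.3, -0.6, 0.5]
opening: 0.571
finger_force: 0.0
```

Call:
{"fn": "send_rows", "kwargs": {
  "rows": "0 0 0 0;0 0 0 0;0 0 0 0;0 0 0 0;0 0 0 0;0 0 0 0;0 0 0 0;0 0 0 0"
}}

```text
clock: 3.65
tool_pos: [0.5106, 0.0921, 0.0257]
eef_rot: [0.702, 0.712, -0.0, 0.0]
contact_force: [-0.1, 0.5, 0.2]
opening: 0.153
finger_force: 35.0
```

```bash
python3 - <<'E'
from h import *
from plant import sensors
s=sensors.get_state();print(s['tool_pos'],s['opening'],s['finger_force'],R.from_quat(s['eef_rot']).as_matrix()[:,1])
a=np.radians(8.1);u=np.array([-np.sin(a),np.cos(a)]);o=np.array([.6365,.1247])
m=o-u*.165;print('mouth',m,'home',o-.088*u)
# tool offset relative to holder origin along holder y kept: tcp - (.510,.0912)
for z in (.12,.06,.04):go(s,[*m,z],8.1)
E
```

```text
[0.51061764 0.09206324 0.02566492] 0.15276066986702655 34.99578441493213 [ 9.99897152e-01  1.43417673e-02 -1.83790298e-06]
mouth [ 0.6597487 -0.0386539] home [0.64889931 0.03757792]
go [-0.4428  0.4908 -0.3144] turn -0.0202 | mm [-132.8  147.2  -94.3] deg -7.28
go [-0.4428  0.4908 -0.1144] turn -0.0202 | mm [-132.8  147.2  -34.3] deg -7.28
go [-0.4428  0.4908 -0.0478] turn -0.0202 | mm [-132.8  147.2  -14.3] deg -7.28
```

Call:
{"fn": "send_rows", "kwargs": {
  "rows": "0 0 -0.12 0;0 0 -0.24 0;-0.1 0.05 -0.315 -0.005;-0.2 0.15 -0.315 -0.01;-0.3 0.25 -0.315 -0.02;-0.4 0.35 -0.315 -0.02;-0.443 0.491 -0.315 -0.02;-0.443 0.491 -0.315 -0.02;-0.443 0.491 -0.315 -0.02;-0.443 0.491 -0.315 -0.02"
}}

```text
clock: 4.48
tool_pos: [0.6585, -0.0382, 0.1191]
eef_rot: [0.656, 0.755, -0.001, -0.001]
contact_force: [-0.7, 1.1, -2.4]
opening: 0.155
finger_force: 35.0
```

```bash
python3 - <<'E'
from h import *
from plant import sensors,eyes
s=sensors.get_state();print(s['tool_pos'],s['q'],s['contact_force']);go(s,[.65975,-.03865,.12],8.1)
for n in('wrist','scene'):
    c=eyes.calibration(n);p,d=eyes.snapshot(n);np.savez(n+'1.npz',p=p,d=d,**c);
    if n=='wrist':cv2.imwrite('pics/w1.png',p[:,:,::-1])
E
```

```text
[ 0.65847826 -0.03822395  0.11911153] [ 0.22906642  0.91357042 -0.46783707  1.53670186  0.51009006  0.81792398
 -0.29649689] [-0.73836656  1.06503434 -2.41766453]
go [-0.002  0.004 -0.003] turn -0.0002 | mm [-0.6  1.2 -0.9] deg -0.07
```

View pics/w1.png

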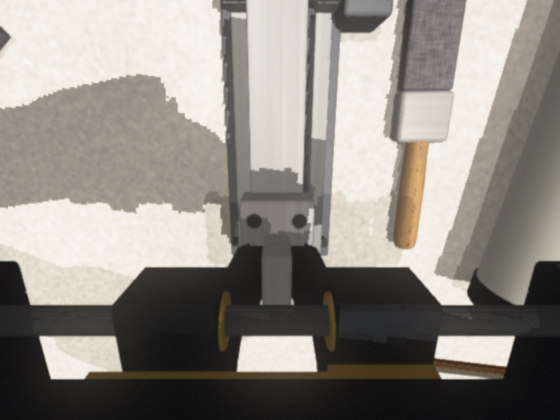

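The held holder shows its tongue at columns 250-308, in line with the rails at (238) and (322). I check lateral and yaw alignment from depth.

```bash
python3 - <<'E'
from h import *
c=load('wrist1.npz');W=cloud(c)
a=np.radians(8.1);o=np.array([.6365,.1247])
X=(W[...,:2]-o);jx=X@[np.cos(a),np.sin(a)];jy=X@[-np.sin(a),np.cos(a)];z=W[...,2]
for v in range(20,180,20):
    r=slice(200,350);zz=z[v,r];t=(zz>.075)&(zz<.105);k=(zz>.019)&(zz<.03)
    T=jx[v,r][t];K=jx[v,r][k]
    L=K[K<0];Rr=K[K>0]
    print(v,'tongue',T.min().round(4),T.max().round(4),'y',jy[v,r][t].mean().round(3),'z',zz[t].mean().round(4),'railL',L.min().round(4) if len(L) else 0,L.max().round(4)if len(L) else 0,'R',Rr.min().round(4)if len(Rr) else 0,Rr.max().round(4)if len(Rr) else 0,'jy',jy[v,r][k].mean().round(3))
E
```

```text
20 tongue -0.0166 0.0131 y -0.044 z 0.1006 railL -0.0342 -0.0241 R 0.0253 0.0415 jy -0.024
40 tongue -0.0164 0.0129 y -0.053 z 0.1005 railL -0.034 -0.0238 R 0.0259 0.0364 jy -0.037
60 tongue -0.0167 0.0131 y -0.062 z 0.1006 railL -0.0344 -0.0244 R 0.0251 0.0366 jy -0.05
80 tongue -0.0164 0.0128 y -0.071 z 0.1005 railL -0.0345 -0.024 R 0.0251 0.0366 jy -0.063
100 tongue -0.0167 0.0132 y -0.081 z 0.1007 railL -0.0341 -0.0242 R 0.0251 0.0365 jy -0.077
120 tongue -0.0164 0.0129 y -0.091 z 0.1005 railL -0.0351 -0.0239 R 0.025 0.0364 jy -0.092
140 tongue -0.0169 0.0126 y -0.101 z 0.1005 railL -0.0349 -0.0245 R 0.0248 0.0361 jy -0.107
160 tongue -0.0164 0.0128 y -0.112 z 0.1006 railL -0.0347 -0.0241 R 0.0249 0.0362 jy -0.123
```

Call:
{"fn": "send_rows", "kwargs": {
  "rows": "0 0.006 0 0;0 0.006 0.08 0;0 0.006 0.16 0;0 0.006 0.22 0;0 0.006 0.25 0;0 0.006 0.26 0;0 0.006 0.26 0"
}}

```text
clock: 5.17
tool_pos: [0.6612, -0.0379, 0.042]
eef_rot: [0.656, 0.755, -0.0, -0.0]
contact_force: [-0.5, 0.2, -2.4]
opening: 0.156
finger_force: 35.0
```

```bash
cat > jf.py <<'E'
from h import *
from plant import sensors
s=sensors.get_state();a=np.radians(8.1);d=s['tool_pos'][:2]-[.6365,.1247]
M=R.from_quat(s['eef_rot']).as_matrix()
print('t',s['clock'].round(2),'jig x',(d@[np.cos(a),np.sin(a)]).round(4),'y',(d@[-np.sin(a),np.cos(a)]).round(4),'z',s['tool_pos'][2].round(4),'F',s['contact_force'].round(1),'M',s['moment'].round(2),'yaw',np.degrees(np.arctan2(M[1,1],M[0,1])).round(2),'tilt',M[:2,2].round(4),'open',round(float(s['opening']),3))
E
python3 jf.py
```

```text
Traceback (most recent call last):
  File "jf.py", line 5, in <module>
    print('t',s['clock'].round(2),'jig x',(d@[np.cos(a),np.sin(a)]).round(4),'y',(d@[-np.sin(a),np.cos(a)]).round(4),'z',s['tool_pos'][2].round(4),'F',s['contact_force'].round(1),'M',s['moment'].round(2),'yaw',np.degrees(np.arctan2(M[1,1],M[0,1])).round(2),'tilt',M[:2,2].round(4),'open',round(float(s['opening']),3))
              ^^^^^^^^^^^^^^^^
AttributeError: 'float' object has no attribute 'round'
```

Call:
{"fn": "send_rows", "kwargs": {
  "rows": "0 0 0.008 0;0 0 0.012 0;0 0 0.015 0;0 0 0.015 0;0 0 0.015 0"
}}

```text
clock: 5.58
tool_pos: [0.6618, -0.0385, 0.0382]
eef_rot: [0.656, 0.755, 0.0, 0.0]
contact_force: [0.8, -0.0, -1.5]
opening: 0.157
finger_force: 35.0
```

```bash
sed -i "s/s\['clock'\].round(2)/round(s['clock'],2)/" jf.py; python3 jf.py; python3 - <<'E'
from h import *
from plant import eyes
c=eyes.calibration('wrist');p,d=eyes.snapshot('wrist');np.savez('wrist2.npz',p=p,d=d,**c);W=cloud(dict(p=p,d=d,**c))
a=np.radians(8.1);o=np.array([.6365,.1247])
X=(W[...,:2]-o);jx=X@[np.cos(a),np.sin(a)];jy=X@[-np.sin(a),np.cos(a)];z=W[...,2]
for y in (-.12,-.1,-.08,-.06,-.04):
    b=(abs(jy-y)<.004)&(abs(jx)<.045)
    t=jx[b&(z>.0165)&(z<.021)&(abs(jx)<.022)];L=jx[b&(z>.0225)&(z<.03)]
    print(y,'tongue',np.percentile(t,[2,98]).round(4) if len(t) else 0,'z',np.median(z[b&(abs(jx)<.01)]).round(4),'rails',np.percentile(L[L<0],[2,98]).round(4),np.percentile(L[L>0],[2,98]).round(4))
cv2.imwrite('pics/w2.png',p[:,:,::-1])
E
```

```text
t 5.58 jig x 0.0021 y -0.1652 z 0.0382 F [ 0.8 -0.  -1.5] M [-0.03 -0.09 -0.02] yaw 8.01 tilt [ 0.0007 -0.0001] open 0.157
-0.12 tongue [-0.0128  0.0158] z 0.0196 rails [-0.0348 -0.0233] [0.0248 0.0363]
-0.1 tongue [-0.0129  0.0159] z 0.0196 rails [-0.0347 -0.0231] [0.0249 0.0365]
-0.08 tongue [-0.0128  0.0159] z 0.0196 rails [-0.0346 -0.023 ] [0.025  0.0366]
-0.06 tongue [-0.0127  0.016 ] z 0.0196 rails [-0.0346 -0.023 ] [0.0251 0.0366]
-0.04 tongue [-0.0126  0.016 ] z 0.0196 rails [-0.0344 -0.0228] [0.0251 0.0368]
```

View pics/w2.png

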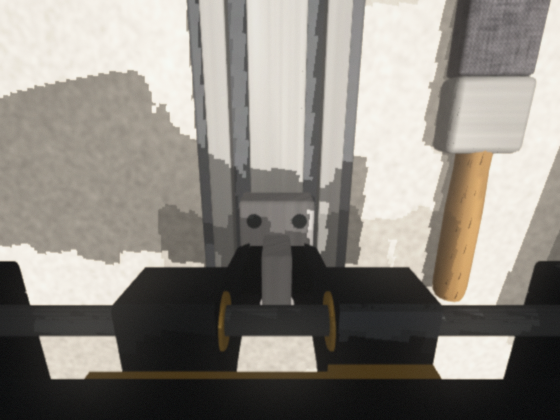

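The holder is between the rails (tongue columns 250-307, rails 215 and 345), centred to 0.6 mm and parallel. Now I slide it in.

Call:
{"fn": "send_rows", "kwargs": {
  "rows": "0.02 -0.001 0.002 0;0.05 -0.002 0.002 0;0.08 -0.002 0.002 0;0.11 -0.002 0.002 0;0.14 -0.002 0.002 0;0.17 -0.002 0.002 0;0.2 -0.002 0.002 0;0.22 -0.002 0.002 0;0.235 -0.002 0.002 0;0.235 -0.002 0.002 0"
}}

```text
clock: 6.47
tool_pos: [0.6513, 0.0333, 0.0377]
eef_rot: [0.655, 0.755, 0.001, 0.0]
contact_force: [-0.4, -1.3, 6.1]
opening: 0.155
finger_force: 35.0
```

```bash
python3 jf.py
```

```text
t 6.47 jig x 0.0018 y -0.0926 z 0.0377 F [-0.4 -1.3  6.1] M [-0.48 -0.11 -0.05] yaw 8.12 tilt [0.0009 0.0007] open 0.155
```

Call:
{"fn": "send_rows", "kwargs": {
  "rows": "0.005 0 0 0;0.01 0 0 0;0.014 0 0 0;0.018 0 0 0;0.018 0 0 0"
}}

```text
clock: 6.88
tool_pos: [0.6509, 0.0364, 0.0377]
eef_rot: [0.656, 0.755, -0.0, 0.001]
contact_force: [0.3, -4.1, 4.9]
opening: 0.155
finger_force: 35.0
```

```bash
python3 jf.py
```

```text
t 6.88 jig x 0.0018 y -0.0894 z 0.0377 F [ 0.3 -4.1  4.9] M [-0.99 -0.16 -0.01] yaw 8.01 tilt [ 0.0011 -0.0012] open 0.155
```

Call:
{"fn": "send_rows", "kwargs": {
  "rows": "0.004 0 0 0;0.008 0 0 0;0.01 0 0 0;0.01 0 0 0"
}}

```text
clock: 7.22
tool_pos: [0.6505, 0.0388, 0.0377]
eef_rot: [0.656, 0.755, -0.0, 0.001]
contact_force: [1.3, -5.5, 6.1]
opening: 0.156
finger_force: 35.0
```

```bash
python3 jf.py
```

```text
t 7.22 jig x 0.0018 y -0.087 z 0.0377 F [ 1.3 -5.5  6.1] M [-1.1  -0.21 -0.  ] yaw 7.99 tilt [ 0.0012 -0.002 ] open 0.156
```

Call:
{"fn": "send_rows", "kwargs": {
  "rows": "0.004 0 0 0;0.008 0 0 0;0.012 0 0 0;0.012 0 0 0"
}}

```text
clock: 7.55
tool_pos: [0.6505, 0.0389, 0.0377]
eef_rot: [0.657, 0.754, -0.002, 0.003]
contact_force: [0.6, -10.8, 6.4]
opening: 0.153
finger_force: 35.0
```

```bash
python3 jf.py
```

```text
t 7.55 jig x 0.0018 y -0.087 z 0.0377 F [  0.6 -10.8   6.4] M [-1.99 -0.39  0.11] yaw 7.89 tilt [ 0.0015 -0.0066] open 0.153
```

Force now rises without motion at jig y = -87 mm, so it is against the stop. I ease the push and release.

Call:
{"fn": "send_rows", "kwargs": {
  "rows": "-0.008 0 0 0;-0.008 0 0 0;-0.008 0 0 0"
}}

```text
clock: 7.8
tool_pos: [0.6506, 0.0389, 0.0377]
eef_rot: [0.656, 0.754, -0.001, 0.002]
contact_force: [2.3, -6.3, 6.2]
opening: 0.153
finger_force: 35.0
```

```bash
python3 jf.py
```

```text
t 7.8 jig x 0.0018 y -0.087 z 0.0377 F [ 2.3 -6.3  6.2] M [-1.4  -0.32  0.02] yaw 7.95 tilt [ 0.0014 -0.0032] open 0.153
```

Call:
{"fn": "send_rows", "kwargs": {
  "rows": "0 0 0 0;0 0 0 0;0 0 0 0;0 0 0 0;0 0 0 0;0 0 0 0",
  "jaw": 0
}}

```text
clock: 8.3
tool_pos: [0.6495, 0.0414, 0.0369]
eef_rot: [0.656, 0.755, 0.0, -0.0]
contact_force: [0.3, 0.5, -0.2]
opening: 0.5
finger_force: 0.0
```

Call:
{"fn": "send_rows", "kwargs": {
  "rows": "0 0 -0.05 0;0 0 -0.1 0;0 0 -0.2 0;-0.1 0 -0.3 0;-0.2 0 -0.4 0;-0.2 0 -0.45 0;-0.2 0 -0.45 0;-0.2 0 -0.45 0"
}}

```text
clock: 8.97
tool_pos: [0.659, -0.0182, 0.1745]
eef_rot: [0.656, 0.755, 0.002, 0.001]
contact_force: [-0.9, 0.3, 0.5]
opening: 0.499
finger_force: 0.0
```

```bash
python3 jf.py; python3 - <<'E'
from h import *
from plant import eyes
a=np.radians(8.1);o=np.array([.6365,.1247])
for n in ('wrist','top'):
    c=eyes.calibration(n);p,d=eyes.snapshot(n);np.savez(n+'3.npz',p=p,d=d,**c);W=cloud(dict(p=p,d=d,**c))
    X=(W[...,:2]-o);jx=X@[np.cos(a),np.sin(a)];jy=X@[-np.sin(a),np.cos(a)];z=W[...,2]
    b=(abs(jx)<.01)&(jy>.018)&(jy<.06)
    i=np.argsort(jy[b]);print(n,'profile past bridge',np.c_[jy[b][i],z[b][i]][::max(1,len(i)//25)].round(4).tolist())
    t=(abs(jx)<.02)&(jy<-.05)&(jy>-.13)&(z>.055)&(z<.07);print('tab',cv2.minAreaRect(np.float32(np.c_[jx[t],jy[t]]*1000)) if t.sum() else None)
    k=(abs(jx)<.04)&(abs(jy)<.04)&(z>.08)&(z<.095)
    print('knob',cv2.minAreaRect(np.float32(W[k][:,:2]*1000)) if k.sum() else None)
    if n=='wrist':cv2.imwrite('pics/w3.png',p[:,:,::-1])
E
```

```text
t 8.97 jig x 0.0021 y -0.1447 z 0.1745 F [-0.9  0.3  0.5] M [-0.06 -0.06 -0.  ] yaw 8.0 tilt [0.0037 0.001 ] open 0.499
wrist profile past bridge [[0.027, 0.0202]]
tab ((0.8312568664550781, -86.7960205078125), (13.45764446258545, 29.857948303222656), 0.28047364950180054)
knob ((637.62939453125, 125.96227264404297), (14.817571640014648, 59.80149459838867), 83.68144989013672)
top profile past bridge [[0.0185, 0.014], [0.0195, 0.017], [0.021, 0.02], [0.022, 0.019], [0.0239, 0.0167], [0.0251, 0.0165], [0.0266, 0.0194], [0.0285, 0.0181], [0.0296, 0.019], [0.0313, 0.0192], [0.0324, 0.0194], [0.0344, 0.0202], [0.0354, 0.0188], [0.0375, 0.0145], [0.0383, 0.0188], [0.0401, 0.0187], [0.0414, 0.0211], [0.043, 0.0127], [0.0437, 0.0339], [0.0441, 0.0232], [0.0459, 0.032], [0.0471, 0.0312], [0.0486, 0.0338], [0.0499, 0.0325], [0.0521, 0.0308], [0.0532, 0.0346], [0.0544, 0.0361], [0.0557, 0.0356], [0.0571, 0.0329]]
tab ((-0.6665153503417969, -89.66815185546875), (28.555715560913086, 14.349684715270996), 86.8084945678711)
knob ((637.1582641601562, 123.44914245605469), (14.191295623779297, 60.37224197387695), 84.37348937988281)
```

View pics/w3.png

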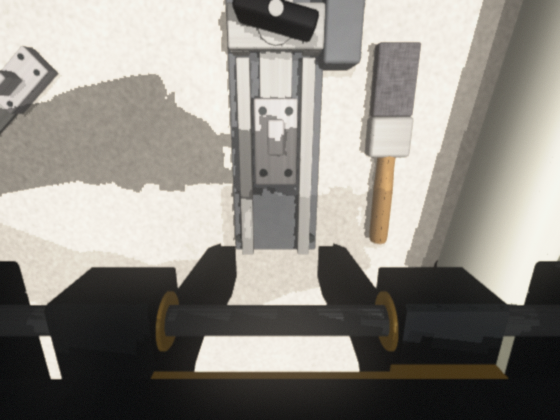

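The tongue lies flat (19 mm) up to the stop at jig y = 44 mm, and the tab sits 88 mm from the knob, so the holder is home. Now the knob (277,10 in the view), bar yaw about -6°.

```bash
python3 - <<'E'
from h import *
from plant import sensors
s=sensors.get_state();go(s,[.637,.125,.15],83.9);print(s['q'])
E
```

```text
go [ 4.788e-01 -1.000e-04  7.350e-02] turn -0.2105 | mm [143.6  -0.   22.1] deg -75.76
[ 0.21056821  0.8456984  -0.49383207  1.51051048  0.46646941  0.90544713
 -0.2920824 ]
```

Call:
{"fn": "send_rows", "kwargs": {
  "rows": "0.479 0 0.07 -0.21;0.479 0 0.07 -0.21;0.479 0 0.07 -0.21;0.479 0 0.07 -0.21;0.479 0 0.07 -0.21;0.479 0 0.07 -0.21;0.479 0 0.07 -0.21;0.479 0 0.07 -0.21;0.479 0 0.07 -0.21;0.479 0 0.07 -0.21"
}}

```text
clock: 9.9
tool_pos: [0.6367, 0.1249, 0.1497]
eef_rot: [0.086, 0.996, -0.0, -0.001]
contact_force: [0.0, 0.4, -0.0]
opening: 0.499
finger_force: 0.0
```

```bash
python3 - <<'E'
from h import *
from plant import sensors
s=sensors.get_state();print(s['tool_pos']);go(s,[.637,.125,.053],83.9);print(s['q'])
E
```

```text
[0.63670545 0.12494937 0.14971198]
go [-0.0018  0.0005  0.3224] turn -0.0104 | mm [-0.6  0.2 96.7] deg -3.74
[ 0.1264662   0.93237476 -0.78035157  1.546279    0.74470682  0.9832075
  0.51825893]
```

Call:
{"fn": "send_rows", "kwargs": {
  "rows": "0 0 0 -0.01;0 0 0.08 -0.01;0 0 0.16 -0.01;0 0 0.24 -0.01;0 0 0.29 -0.01;0 0 0.32 -0.01;0 0 0.32 -0.01;0 0 0.32 -0.01"
}}

```text
clock: 10.57
tool_pos: [0.638, 0.1244, 0.0551]
eef_rot: [0.059, 0.998, 0.0, -0.0]
contact_force: [0.8, -0.0, 0.0]
opening: 0.501
finger_force: 0.0
```

Call:
{"fn": "send_rows", "kwargs": {
  "rows": "0 0 0 0;0 0 0 0;0 0 0 0;0 0 0 0;0 0 0 0;0 0 0 0;0 0 0 0;0 0 0 0;0 0 0 0",
  "jaw": 1,
  "force": 40
}}

```text
clock: 11.32
tool_pos: [0.6388, 0.1256, 0.0559]
eef_rot: [0.059, 0.998, 0.002, 0.001]
contact_force: [0.8, 5.8, 2.7]
opening: 0.153
finger_force: 40.0
```

```bash
python3 jf.py
```

```text
t 11.32 jig x 0.0024 y 0.0005 z 0.0559 F [0.8 5.8 2.7] M [ 1.01 -0.41  0.09] yaw 83.29 tilt [0.0019 0.003 ] open 0.153
```

Call:
{"fn": "send_rows", "kwargs": {
  "rows": "0 0 0 0.012;0 0 0 0.025;0 0 0 0.037;0 0 0 0.05;0 0 0 0.062;0 0 0 0.075;0 0 0 0.087;0 0 0 0.1;0 0 0 0.1"
}}

```text
clock: 12.07
tool_pos: [0.6387, 0.1253, 0.0559]
eef_rot: [0.365, 0.931, 0.001, 0.0]
contact_force: [0.9, 5.3, 3.4]
opening: 0.153
finger_force: 40.0
```

```bash
python3 jf.py
```

```text
t 12.07 jig x 0.0023 y 0.0003 z 0.0559 F [0.9 5.3 3.4] M [ 1.01 -0.3   0.14] yaw 47.15 tilt [0.0018 0.0021] open 0.153
```

Call:
{"fn": "send_rows", "kwargs": {
  "rows": "0 0 0 0.012;0 0 0 0.025;0 0 0 0.037;0 0 0 0.05;0 0 0 0.06;0 0 0 0.068;0 0 0 0.072;0 0 0 0.072;0 0 0 0.072"
}}

```text
clock: 12.82
tool_pos: [0.6386, 0.1253, 0.0559]
eef_rot: [0.562, 0.827, 0.001, 0.0]
contact_force: [0.5, 6.0, 3.8]
opening: 0.155
finger_force: 40.0
```

```bash
python3 jf.py
```

```text
t 12.82 jig x 0.0022 y 0.0003 z 0.0559 F [0.5 6.  3.8] M [ 1.03 -0.23  0.64] yaw 21.58 tilt [0.0017 0.0018] open 0.155
```

At the end of travel (the moment rose to 0.64 N m at about 1.3 rad). I release, retreat and check.

Call:
{"fn": "send_rows", "kwargs": {
  "rows": "0 0 0 -0.004;0 0 0 -0.004;0 0 0 -0.004;0 0 0 -0.004;0 0 0 -0.004;0 0 0 -0.004;0 0 0 -0.004",
  "jaw": 0
}}

```text
clock: 13.4
tool_pos: [0.638, 0.1233, 0.055]
eef_rot: [0.554, 0.833, -0.0, 0.0]
contact_force: [0.3, 0.7, 0.7]
opening: 0.501
finger_force: 0.0
```

Call:
{"fn": "send_rows", "kwargs": {
  "rows": "0 0 -0.05 0;0 0 -0.12 0;0 0 -0.2 0;0 0 -0.3 0;-0.2 0 -0.4 0;-0.4 0 -0.5 0;-0.5 0 -0.5 0;-0.5 0 -0.5 0;-0.5 0 -0.5 0;-0.5 0 -0.5 0"
}}

```text
clock: 14.23
tool_pos: [0.6972, -0.0182, 0.2067]
eef_rot: [0.556, 0.831, 0.0, 0.001]
contact_force: [-0.3, 0.3, -0.0]
opening: 0.5
finger_force: 0.0
```

```bash
python3 jf.py; python3 - <<'E'
from h import *
from plant import eyes
a=np.radians(8.1);o=np.array([.6365,.1247])
for n in ('wrist','top'):
    c=eyes.calibration(n);p,d=eyes.snapshot(n);W=cloud(dict(p=p,d=d,**c))
    X=(W[...,:2]-o);jx=X@[np.cos(a),np.sin(a)];jy=X@[-np.sin(a),np.cos(a)];z=W[...,2]
    b=(abs(jx)<.01)&(jy>.018)&(jy<.06)
    i=np.argsort(jy[b]);print(n,np.c_[jy[b][i],z[b][i]][::max(1,len(i)//14)].round(4).tolist())
    t=(abs(jx)<.02)&(jy<-.05)&(jy>-.13)&(z>.055)&(z<.07);print('tab',cv2.minAreaRect(np.float32(np.c_[jx[t],jy[t]]*1000)) if t.sum() else None)
    k=(abs(jx)<.04)&(abs(jy)<.04)&(z>.08)&(z<.095)
    print('knob',cv2.minAreaRect(np.float32(np.c_[jx[k],jy[k]]*1000)) if k.sum() else None)
    cv2.imwrite(f'pics/{n}4.png',p[:,:,::-1] if n=='wrist' else cv2.resize(p[100:310,90:370,::-1],None,fx=2.5,fy=2.5))
E
```

```text
t 14.23 jig x 0.04 y -0.1501 z 0.2067 F [-0.3  0.3 -0. ] M [ 0.05 -0.06  0.01] yaw 22.43 tilt [ 0.0025 -0.0012] open 0.5
wrist [[0.0254, 0.0197], [0.0259, 0.0189], [0.0262, 0.0181], [0.0264, 0.02], [0.0267, 0.0207], [0.0268, 0.0188], [0.027, 0.0207], [0.0273, 0.0186], [0.0278, 0.0178], [0.0281, 0.0189], [0.0282, 0.0194], [0.0284, 0.0187], [0.0288, 0.0192], [0.0293, 0.0191], [0.0293, 0.0179], [0.0298, 0.019]]
tab ((1.1447277069091797, -86.97993469238281), (14.092524528503418, 30.034109115600586), 0.21851427853107452)
knob ((4.749542236328125, -10.985679626464844), (13.920378684997559, 35.7384033203125), 15.599173545837402)
top [[0.0182, 0.086], [0.0211, 0.0845], [0.0249, 0.0888], [0.0285, 0.0816], [0.0332, 0.0168], [0.0363, 0.0188], [0.0384, 0.0186], [0.0404, 0.0215], [0.0433, 0.0193], [0.0444, 0.0359], [0.0464, 0.0326], [0.0494, 0.0316], [0.052, 0.0313], [0.0545, 0.0351], [0.0565, 0.0353]]
tab ((-0.44439268112182617, -89.50310516357422), (28.723621368408203, 14.26438045501709), 87.38359069824219)
knob ((0.06335008144378662, -1.2025909423828125), (14.632331848144531, 59.834373474121094), 15.049306869506836)
```

View pics/top4.png

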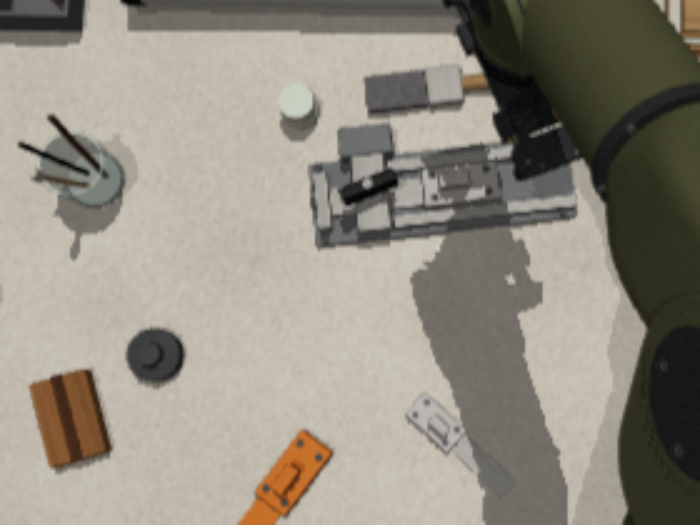

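The knob bar (369,186) now stands at about 75° (1.3 rad), locked. The holder is home against the stop and everything else is undisturbed.

```bash
python3 -c "
from plant import finish_job;print(finish_job())"
```

```text
the job is handed in; nothing more can be done
None
```

The job is handed in: the holder is flat in the channel with its tongue home against the end stop, and the knob is locked at its end of travel (about 1.3 rad). I saw no other object disturbed in the last view, and it took about 14 s of the 51 s allowed.

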